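# Set out the sharpening stones

## Robot

A 6-joint arm with a two-finger parallel gripper is mounted at the origin on the work surface. World frame = base frame: x ahead of the robot, y to its left, z up, the work surface at z = 0. Lengths are in m, angles in rad, forces in N, time in s.
With the tool pointing down it reaches from about 0.35 to 0.875 m from the base axis. Payload 4.2 kg.
Tool frame: the origin (TCP) lies at the very end of the fingers, on their centre line; the grasp point (between the pads) lies 19 mm behind it (bot.grip_depth is the distance from the TCP to the grasp point, in m); z points along the fingers, y is the line along which they close (so a half turn about z gives the same grasp; the last joint's range is limited). The gripper opens to 87 mm and grips with 3 to 60 N. Pads are 19 mm wide; open, the fingers measure 117 mm over their backs; the gripper's body (75 mm by 190 mm) begins 51 mm behind the grasp point.
Start: joints at [0.259, 0.385, 0.008, 0, -1.194, -0.259], TCP at [0.625, 0, 0.223] pointing down, gripper open.
Joint ranges: [-3.14, 3.14], [-1.21, 2.06], [-1.07, 1.41], [-3.16, 2.05], [-2.99, -0.16], [-3.1, 3.1]. Speed limits (rad/s): [2.79, 2.79, 3.14, 3.14, 3.14, 3.14].

## Interface

Orientations are given as a 3x3 rotation matrix whose columns are the frame's x, y, z axes.
In Python, from bench import telemetry, cams, ticket, bot gives the robot as it stands. The module is installed in compiled form; this text tells all that it offers.
- The arm moves only by the tool servo_tool, never from a script. Its arguments are lists of equal length, an entry for each row: "angular": the turn, a rotation vector about the tool's x, y, z in rad, a list of three; "translation": the shift along the tool's x, y, z in mm, a list of three; "jaw": the finger opening in mm, from 0 to 87. A call has 1 to 20 rows; each row shifts and turns the commanded pose from where the row before left it, along the tool's axes as they then stand; what a row does not reach is not made up. A row lasts 1/8 s, in which the tool goes at most 62.5 mm and 10.7 degrees, less where a joint would pass 70% of its speed; a pose out of reach is approached as far as the arm can. A call with a gripper value outside its range is refused whole. The fingers move at their own pace and stop on an object; "grip_force" is the grip in N (left out, the last holds). Time passes only in rows, so rows that do not move let the fingers close. It gives the time, the measured TCP pose, the force, the opening and the grip force at its end, in the units of the state.
- telemetry.sense(): the state, without advancing time (a new reading comes with each control period).
- cams.camera(name): name is "scene" or "side" or "wrist"; returns a dict with "pixels" (480x640x3 uint8, red, green, blue), "fx", "fy", "cx", "cy" (pixels), "R" (3x3) and "t" (3): a world point X has camera coordinates R X + t. Camera axes: x right, y down, z forward; pixel columns grow to the right and rows downward; lengths in m; the calibration is good to about 2 mm. A picture is of the moment at which its call begins. There is no depth.
- ticket.finish_job(): hands the job in; it is judged then, once.
The state is a dict: "time": time; "qpos": joint angles; "qvel": joint speeds; "joint_torque": joint torques, N m; "ee_pos": TCP position; "ee_rot": TCP orientation; "ft_force": force on the tool from outside, world axes, zero at the start; "wrist_torque": the same for the moment, N m; "grip_width": opening from 0.0 (shut) to 1.0 (fully open); "gripper_force": force on a finger pad.
Only numpy, scipy, OpenCV 4.12 (cv2) and the standard library are available. Lean on these libraries where they do the work, as an engineer would, in place of code of your own. Each camera call takes 0.05 s, during which the arm holds its last target. There are 200 camera calls.

## Task

The four sharpening stones are held in the wooden carrying rack by its hinged hold-down bar. Swing the bar up and right back so that it stays open, then set the stones out for sharpening: lay each one flat and straight between the end blocks of the holder of its own colour, so that no coarse grit gets onto a finer stone's place. Do not drop a stone on the bench or tip it over.

Things in the scene. Friction and masses are not known exactly. Their poses are not given: they have to be found in the camera images.
- stone_green: The green sharpening stone, a slab 150 (x) x 45 (y) x 22 (z) mm, 0.34 kg, lying flat in one of the rack's four bays (side by side along y at 86 mm centres) under the hold-down bar. Origin: centre of its underside, 27 mm above the bench at the start; z up. Beside and below its middle 80 mm all is free down to 13 mm above the bench; low dividers stand only near its ends.
- stone_red: The brick red sharpening stone, a slab 150 (x) x 45 (y) x 22 (z) mm, 0.34 kg, lying flat in one of the rack's four bays (side by side along y at 86 mm centres) under the hold-down bar. Origin: centre of its underside, 27 mm above the bench at the start; z up. Beside and below its middle 80 mm all is free down to 13 mm above the bench; low dividers stand only near its ends.
- stone_blue: The blue sharpening stone, a slab 150 (x) x 45 (y) x 22 (z) mm, 0.34 kg, lying flat in one of the rack's four bays (side by side along y at 86 mm centres) under the hold-down bar. Origin: centre of its underside, 27 mm above the bench at the start; z up. Beside and below its middle 80 mm all is free down to 13 mm above the bench; low dividers stand only near its ends.
- stone_cream: The cream white sharpening stone, a slab 150 (x) x 45 (y) x 22 (z) mm, 0.34 kg, lying flat in one of the rack's four bays (side by side along y at 86 mm centres) under the hold-down bar. Origin: centre of its underside, 27 mm above the bench at the start; z up. Beside and below its middle 80 mm all is free down to 13 mm above the bench; low dividers stand only near its ends.
- holder_green: Holder with two green end blocks, one of four side by side (along y, 86 mm centres) on a board. Fixed rail 202 (x) x 40 (y) mm, sides open. Origin: centre of its underside, 15 mm above the bench, on the board's top; x along the rail, z up. The stone rests lengthwise on its cork pad, 12 mm above the origin, between the blocks: 170 mm apart inside, tops 26 mm above the origin.
- holder_red: Holder with two brick red end blocks, one of four side by side (along y, 86 mm centres) on a board. Fixed rail 202 (x) x 40 (y) mm, sides open. Origin: centre of its underside, 15 mm above the bench, on the board's top; x along the rail, z up. The stone rests lengthwise on its cork pad, 12 mm above the origin, between the blocks: 170 mm apart inside, tops 26 mm above the origin.
- holder_blue: Holder with two blue end blocks, one of four side by side (along y, 86 mm centres) on a board. Fixed rail 202 (x) x 40 (y) mm, sides open. Origin: centre of its underside, 15 mm above the bench, on the board's top; x along the rail, z up. The stone rests lengthwise on its cork pad, 12 mm above the origin, between the blocks: 170 mm apart inside, tops 26 mm above the origin.
- holder_cream: Holder with two cream white end blocks, one of four side by side (along y, 86 mm centres) on a board. Fixed rail 202 (x) x 40 (y) mm, sides open. Origin: centre of its underside, 15 mm above the bench, on the board's top; x along the rail, z up. The stone rests lengthwise on its cork pad, 12 mm above the origin, between the blocks: 170 mm apart inside, tops 26 mm above the origin.
- bar (a joint): Hinge angle (rad) of the rack's hold-down bar across the stones: 0 shut, growing as its handle swings up and back, away from the robot, to a stop at 1.92. The hinge line is parallel to the y axis of bar_grip. It turns freely (0.25 kg): let go before upright (about 1.5) it falls shut; past 1.65 it falls back to the stop and stays, standing 165 mm high behind the row.
- bar_grip (a point): Centre of the bar's handle: a yellow tube 12 mm thick, 118 long along y (middle 90 free), mid-row in front of the aluminium bar; shut, 72 mm above the bench, 23 above the stones. The axes turn with the bar; shut: x level, away from the robot, z up. In them the hinge line is 118 mm along +x and 19 mm down (-z), so the handle moves on a 120 mm arc. The tube can turn between finger pads.
There are look-alikes about, which are no part of the job. What is shaped like the stone_cream but pink is not meant. Of the things that look like the stone_red, the larger one is meant.

How it is judged:
On the way:
1. the hold-down bar is swung up and back past upright (value of joint bar above 1.6 rad), for 0.2 s.
At the end, for the whole second after the job is handed in: Each stone lies released and at rest on the pad of the holder of its own colour: within 12 mm of centre along and across, within 0.15 rad of its length (either way round), flat within 0.06 rad, underside 8 to 16 mm above the holder's origin; the bar is still open beyond 1.6 rad (value of joint bar above 1.6 rad and x of stone_green in the frame of holder_green between -0.012 and 0.012 m and y of stone_green in the frame of holder_green between -0.012 and 0.012 m and z of stone_green in the frame of holder_green between 0.008 and 0.016 m and angle between the x axis of stone_green and the x axis of holder_green, either way round below 0.15 rad and angle between each of stone_green, stone_red, stone_blue, stone_cream's own z axis and vertical below 0.06 rad and linear speed of each of stone_green, stone_red, stone_blue, stone_cream below 0.02 m/s and contact force between each of stone_green, stone_red, stone_blue, stone_cream and the fingers below 0.05 N and x of stone_red in the frame of holder_red between -0.012 and 0.012 m and y of stone_red in the frame of holder_red between -0.012 and 0.012 m and z of stone_red in the frame of holder_red between 0.008 and 0.016 m and angle between the x axis of stone_red and the x axis of holder_red, either way round below 0.15 rad and x of stone_blue in the frame of holder_blue between -0.012 and 0.012 m and y of stone_blue in the frame of holder_blue between -0.012 and 0.012 m and z of stone_blue in the frame of holder_blue between 0.008 and 0.016 m and angle between the x axis of stone_blue and the x axis of holder_blue, either way round below 0.15 rad and x of stone_cream in the frame of holder_cream between -0.012 and 0.012 m and y of stone_cream in the frame of holder_cream between -0.012 and 0.012 m and z of stone_cream in the frame of holder_cream between 0.008 and 0.016 m and angle between the x axis of stone_cream and the x axis of holder_cream, either way round below 0.15 rad); the robot touches nothing.
It fails at once if a stone is tipped over (more than 1 rad) or dropped onto the bench (angle between any of stone_green, stone_red, stone_blue, stone_cream's own z axis and vertical above 1 rad or height (world z) of any of stone_green, stone_red, stone_blue, stone_cream below 0.012 m).
It also fails if it takes over 144 s, if anything falls off the work surface, if the arm or the gripper's body presses on something with over 40 N, if the wrist force passes 120 N, or if a joint passes its speed limit or range.

## Working session

There is one attempt and no reset: what is moved stays moved. The work goes in short steps, Python scripts to look and compute and a tool call to move; the robot and the scene stay as the last step left them, time stands still between calls to the robot, and variables do not carry over. Pictures are saved under pics/ and viewed, at most 14 in all, crops included, and the job is handed in when it is done.

Besides the shell and the picture viewer there is one more tool, called after "Request:" by a JSON object that holds its "name" and its "arguments", one argument or row to a line. servo_tool: Moves the arm, as the interface text tells. Its arguments: {"type":"object","properties":{"angular":{"type":"array","items":{"type":"array","items":{"type":"number"}}},"translation":{"type":"array","items":{"type":"array","items":{"type":"number"}}},"jaw":{"type":"array","items":{"type":"number"}},"grip_force":{"type":"number"}},"required":["angular","translation","jaw"]}

```bash
mkdir -p pics; python3 - <<'E'
from bench import telemetry,cams
import cv2
s=telemetry.sense();print(s)
for n in("scene","side","wrist"):
    c=cams.camera(n);cv2.imwrite(f"pics/{n}0.png",c["pixels"][:,:,::-1]);print(n,c["fx"],c["cx"],c["cy"],c["R"],c["t"])
E
```

```text
{'time': 0.0, 'qpos': array([ 2.58589910e-01,  3.85565125e-01,  6.60443661e-03, -5.25148302e-04,
       -1.19401193e+00, -2.58598200e-01]), 'qvel': array([ 0.00155626,  0.00057454, -0.00021141,  0.00063169, -0.0003216 ,
       -0.00162242]), 'joint_torque': array([ 5.69075401e-04, -3.90661991e+01,  1.87403029e+01,  4.22001421e+00,
        1.09914420e-02, -1.81494070e-04]), 'ee_pos': array([6.24380158e-01, 1.51701876e-05, 2.21442195e-01]), 'ee_rot': array([[-2.01946416e-04, -9.99997496e-01, -2.22875266e-03],
       [-9.99999976e-01,  2.02135086e-04, -8.44279067e-05],
       [ 8.48782044e-05,  2.22873556e-03, -9.99997513e-01]]), 'ft_force': array([ 0.7628411 , -0.68436663, -0.34176965]), 'wrist_torque': array([ 0.05772293, -0.03067276, -0.03465473]), 'gripper_force': 0.0, 'grip_width': 1.0045984412178364}
scene 509.31302551235535 325.94110543295386 232.01204662048644 [[-0.3542044   0.93506853 -0.01364147]
 [ 0.77643313  0.28592012 -0.56160598]
 [-0.5212397  -0.209515   -0.82729235]] [ 0.27419919 -0.38418771  1.61077885]
side 556.810663099955 313.70059488961283 241.65322980910852 [[ 0.95401382 -0.29954122 -0.01151879]
 [-0.16594121 -0.49572708 -0.85247767]
 [ 0.24964203  0.81518692 -0.52263672]] [-0.58109055  0.12314616  1.27724404]
wrist 425.5591046447863 318.1921789925741 242.66951785812458 [[-9.99996837e-01  8.72957449e-05  2.51344707e-03]
 [ 7.92465068e-04  9.59423798e-01  2.81966927e-01]
 [-2.38684642e-03  2.81968027e-01 -9.59420833e-01]] [ 0.62447415 -0.0346033   0.39115646]
```

View images.

View pics/scene0.png

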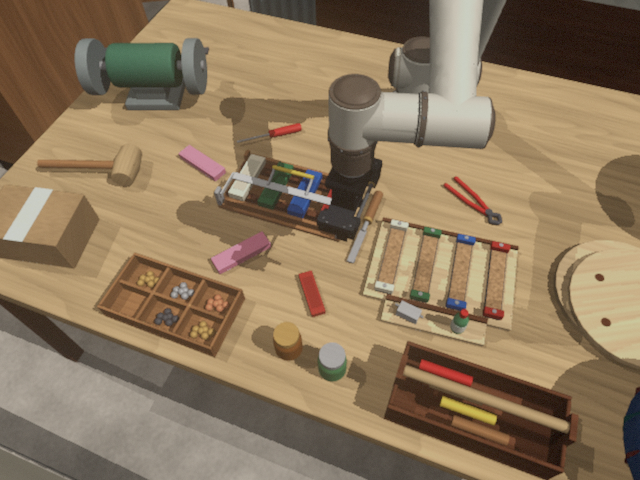

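View pics/side0.png

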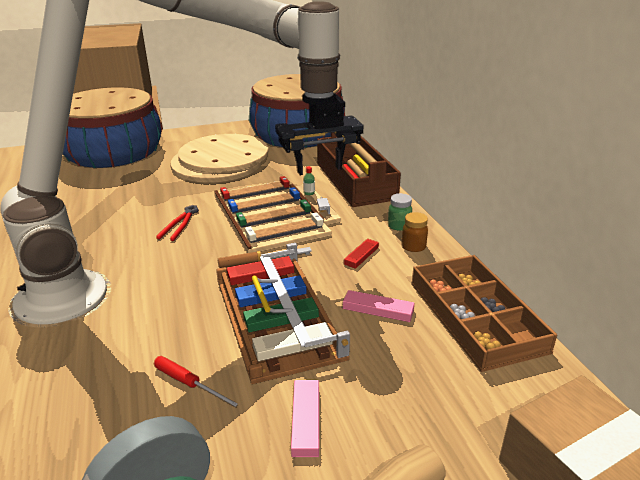

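The scene view shows the rack at about (290,195) with cream, green, blue and red in order of growing y, the yellow handle at (290,172), and the holders at about (440,270) in the same colour order. The side view shows the same, with the handle at (260,292). The loose red bar and the pink slabs are look-alikes.

```bash
cat > h.py <<'E'
import numpy as np,cv2
from bench import telemetry,cams
RNG={"green":((50,90,25),(85,255,150)),"blue":((105,130,50),(125,255,255)),"yellow":((22,170,120),(32,255,255)),"red":((0,185,80),(5,255,255)),"cream":((15,5,150),(35,75,255))}
def shot(n,name=None):
    c=cams.camera(n)
    if name: cv2.imwrite(f"pics/{name}.png",c["pixels"][:,:,::-1])
    return c
def mask(c,col):
    m=cv2.inRange(cv2.cvtColor(c["pixels"],cv2.COLOR_RGB2HSV),*RNG[col])
    if col=="red": m|=cv2.inRange(cv2.cvtColor(c["pixels"],cv2.COLOR_RGB2HSV),(175,185,80),(180,255,255))
    return m
def ray(c,uv):
    uv=np.atleast_2d(np.asarray(uv,float))
    d=np.c_[(uv[:,0]-c["cx"])/c["fx"],(uv[:,1]-c["cy"])/c["fy"],np.ones(len(uv))]@c["R"]
    return -np.asarray(c["R"]).T@c["t"],d
def plane(c,uv,z):
    o,d=ray(c,uv); return o+d*((z-o[2])/d[:,2])[:,None]
def proj(c,P):
    q=np.atleast_2d(P)@np.asarray(c["R"]).T+c["t"]; return np.c_[c["cx"]+c["fx"]*q[:,0]/q[:,2],c["cy"]+c["fy"]*q[:,1]/q[:,2]]
def blobs(c,col,amin=25,roi=None):
    cs,_=cv2.findContours(mask(c,col),cv2.RETR_EXTERNAL,cv2.CHAIN_APPROX_NONE); out=[]
    for k in cs:
        M=cv2.moments(k)
        if M["m00"]<amin: continue
        u,v=M["m10"]/M["m00"],M["m01"]/M["m00"]
        if roi and not(roi[0]<u<roi[2] and roi[1]<v<roi[3]): continue
        out.append((M["m00"],u,v,k))
    return out
E
python3 - <<'E'
from h import *
for n,roi in(("scene",(215,140,530,330)),("side",(210,170,350,370))):
    c=shot(n)
    for col in RNG:
        for a,u,v,k in blobs(c,col,20,roi):
            r=cv2.minAreaRect(k)
            print(n,col,int(a),round(u),round(v),plane(c,(u,v),.072 if col=="yellow" else .045)[0].round(3), np.round(r[1]),round(r[2]))
E
```

```text
scene blue 56 457 303 [0.639 0.274 0.045] [18.  6.] 14
scene blue 44 466 238 [0.453 0.257 0.045] [17.  5.] 13
scene blue 129 300 202 [ 0.492 -0.18   0.045] [17. 12.] 22
scene blue 32 302 185 [ 0.436 -0.197  0.045] [6. 8.] 14
scene blue 109 315 180 [ 0.406 -0.172  0.045] [22. 14.] 78
scene cream 104 441 330 [0.717 0.255 0.045] [38.  8.] 27
scene cream 49 386 316 [0.726 0.13  0.045] [ 7. 11.] 90
scene cream 224 410 310 [0.694 0.177 0.045] [31. 12.] 30
scene cream 73 372 293 [0.683 0.082 0.045] [19.  6.] 22
scene cream 58 443 284 [0.602 0.232 0.045] [ 7. 12.] 14
scene cream 34 370 280 [0.651 0.067 0.045] [9. 8.] 90
scene cream 248 393 284 [0.643 0.122 0.045] [15. 34.] 83
scene cream 57 373 267 [0.615 0.064 0.045] [ 7. 15.] 14
scene cream 338 510 281 [0.537 0.38  0.045] [10. 47.] 5
scene cream 195 443 260 [0.536 0.217 0.045] [14. 18.] 13
scene cream 235 408 255 [0.552 0.134 0.045] [14. 26.] 14
scene cream 590 477 274 [0.547 0.303 0.045] [14. 58.] 7
scene cream 44 446 246 [0.492 0.214 0.045] [12.  5.] 14
scene cream 118 379 248 [0.558 0.059 0.045] [ 8. 21.] 18
scene cream 37 412 239 [0.50
[... 803 characters left out ...]
0.196  0.045] [21. 11.] 67
side blue 327 294 286 [ 0.505 -0.192  0.045] [23. 18.] 63
side blue 60 233 206 [0.444 0.224 0.045] [14.  7.] 72
side blue 58 295 194 [0.627 0.24  0.045] [13.  7.] 53
side yellow 148 261 294 [ 0.421 -0.235  0.072] [38.  5.] 67
side red 218 248 277 [ 0.413 -0.128  0.045] [18. 38.] 76
side red 263 284 265 [ 0.503 -0.108  0.045] [18. 20.] 77
side red 37 225 194 [0.437 0.304 0.045] [12.  6.] 69
side red 32 285 182 [0.621 0.323 0.045] [12.  6.] 63
side cream 593 276 347 [ 0.417 -0.371  0.045] [23. 50.] 77
side cream 225 317 331 [ 0.505 -0.353  0.045] [18. 20.] 66
side cream 55 251 233 [0.461 0.06  0.045] [14.  7.] 66
side cream 60 318 219 [0.645 0.076 0.045] [15.  8.] 63
```

View pics/wrist0.png

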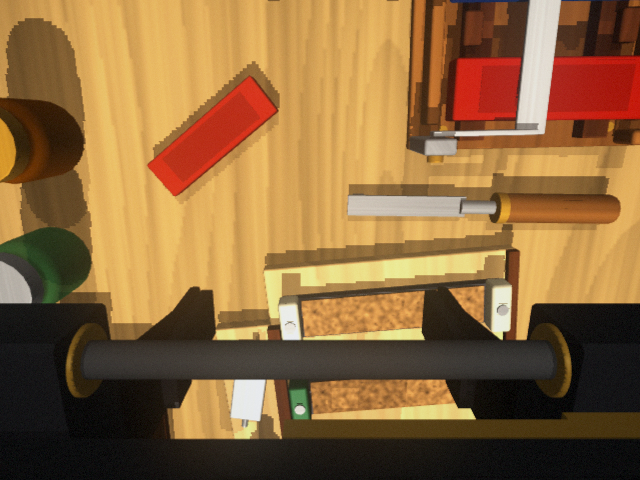

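The wrist view shows the cream holder's end blocks at (290,318) and (498,305), with the rack's +y end at upper right. Next I go above the rack to look at the handle from close by.

Request:
{"name": "servo_tool", "arguments": {
  "angular": [
    [0,0,0],
    [0,0,0],
    [0,0,0],
    [0,0,0],
    [0,0,0],
    [0,0,0],
    [0,0,0],
    [0,0,0]
  ],
  "translation": [
    [40,30,-10],
    [40,30,-10],
    [40,30,-10],
    [40,30,-10],
    [40,30,-10],
    [40,30,-10],
    [0,0,0],
    [0,0,0]
  ],
  "jaw": [50,50,50,50,50,50,50,50]
}}

```text
time: 1.25
ee_pos: [0.445, -0.2399, 0.2824]
ee_rot: [[-0.0, -1.0, 0.0], [-1.0, 0.0, 0.0], [-0.0, -0.0, -1.0]]
ft_force: [0.3, 1.3, -0.4]
grip_width: 0.58
gripper_force: 0.0
```

```bash
python3 - <<'E'
from h import *
c=shot("wrist","w1");print(telemetry.sense()["ee_pos"])
for col in RNG:
    z=.072 if col=="yellow" else .049
    for a,u,v,k in blobs(c,col,150):
        r=cv2.minAreaRect(k);b=plane(c,cv2.boxPoints(r),z)
        e=[b[1]-b[0],b[2]-b[1]];e=max(e,key=np.linalg.norm)
        print(col,int(a),round(u),round(v),b.mean(0).round(4),np.linalg.norm(b[1]-b[0]).round(3),np.linalg.norm(b[2]-b[1]).round(3),np.degrees(np.arctan(e[1]/e[0])).round(1))
E
```

```text
[ 0.4452217  -0.23948596  0.2821749 ]
green 1051 321 179 [ 0.4433 -0.2626  0.049 ] 0.03 0.031 -89.3
green 2239 254 172 [ 0.5051 -0.2679  0.049 ] 0.045 0.044 2.5
green 1822 369 169 [ 0.4128 -0.2698  0.049 ] 0.066 0.043 -0.0
blue 1905 259 260 [ 0.5035 -0.1828  0.049 ] 0.046 0.043 -0.0
blue 707 322 251 [ 0.4417 -0.189   0.049 ] 0.031 0.033 -89.3
blue 1390 370 258 [ 0.3952 -0.1848  0.049 ] 0.034 0.043 -87.4
yellow 1462 345 215 [ 0.4213 -0.2279  0.072 ] 0.01 0.12 -88.8
red 747 359 327 [ 0.415  -0.1117  0.049 ] 0.062 0.033 2.4
red 2807 545 92 [ 0.2464 -0.3378  0.049 ] 0.024 0.094 -50.9
cream 449 263 395 [ 0.4982 -0.0295  0.049 ] 0.061 0.016 -0.0
cream 173 629 395 [ 0.109  -0.0259  0.049 ] 0.045 0.008 89.4
cream 280 310 158 [ 0.4511 -0.2806  0.049 ] 0.047 0.009 -0.0
cream 9007 306 69 [ 0.4657 -0.337   0.049 ] 0.168 0.111 -0.0
cream 372 196 14 [ 0.5475 -0.3997  0.049 ] 0.023 0.011 -0.0
cream 229 501 21 [ 0.2911 -0.3942  0.049 ] 0.005 0.044 -51.4
```

View pics/w1.png

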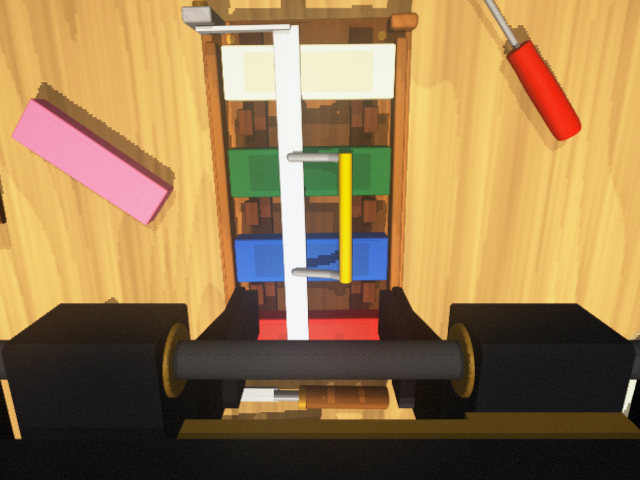

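The wrist view shows the handle at (345,215), which is world (0.421, -0.228) and 120 mm long as it should be. It is about 40 mm in front of the aluminium bar, and the rack's yaw is about +1.5°. I descend onto the tube.

Request:
{"name": "servo_tool", "arguments": {
  "angular": [
    [0,0,-0.026],
    [0,0,0],
    [0,0,0],
    [0,0,0],
    [0,0,0],
    [0,0,0],
    [0,0,0],
    [0,0,0],
    [0,0,0],
    [0,0,0],
    [0,0,0],
    [0,0,0],
    [0,0,0]
  ],
  "translation": [
    [-12,24,0],
    [0,0,35],
    [0,0,35],
    [0,0,35],
    [0,0,35],
    [0,0,35],
    [0,0,25],
    [0,0,15],
    [0,0,7],
    [0,0,0],
    [0,0,0],
    [0,0,0],
    [0,0,0]
  ],
  "jaw": [28,28,28,28,28,28,28,28,28,28,8,8,8],
  "grip_force": 10
}}

```text
time: 2.92
ee_pos: [0.4209, -0.228, 0.0611]
ee_rot: [[0.026, -1.0, 0.0], [-1.0, -0.026, -0.0], [0.0, -0.0, -1.0]]
ft_force: [-0.4, 0.1, 3.0]
grip_width: 0.131
gripper_force: 10.0
```

```bash
python3 - <<'E'
from h import *
c=shot("side");cv2.imwrite("pics/s2.png",cv2.resize(c["pixels"][180:400,180:400,::-1],None,fx=2.5,fy=2.5))
E
```

```text
(no output)
```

View pics/s2.png

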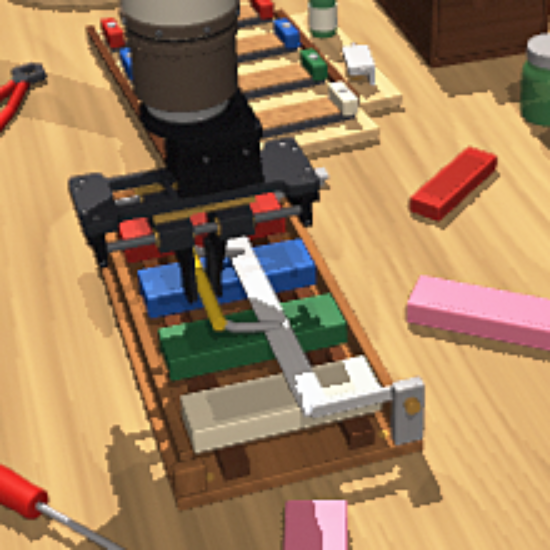

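The tube is gripped at 11.4 mm. Next I swing it along the arc.

Request:
{"name": "servo_tool", "arguments": {
  "angular": [
    [0,0,0],
    [0,0,0],
    [0,0,0],
    [0,0,0],
    [0,0,0],
    [0,0,0],
    [0,0,0],
    [0,0,0],
    [0,0,0],
    [0,0,0],
    [0,0,0],
    [0,0,0],
    [0,0,0],
    [0,0,0],
    [0,0,0],
    [0,0,0],
    [0,0,0],
    [0,0,0],
    [0,0,0],
    [0,0,0]
  ],
  "translation": [
    [0,-2.1,-10.2],
    [0,-3,-10],
    [0,-3.8,-9.7],
    [0,-4.7,-9.3],
    [0,-5.5,-8.8],
    [0,-6.2,-8.4],
    [0,-6.9,-7.8],
    [0,-7.6,-7.2],
    [0,-8.2,-6.4],
    [0,-8.7,-5.8],
    [0,-9.2,-4.9],
    [0,-9.6,-4.2],
    [0,-9.9,-3.3],
    [0,-10.1,-2.4],
    [0,-10.3,-1.5],
    [0,-10.4,-0.6],
    [0,-10.4,0.3],
    [0,-10.4,1.2],
    [0,-10.2,2.1],
    [0,-10,3]
  ],
  "jaw": [8,8,8,8,8,8,8,8,8,8,8,8,8,8,8,8,8,8,8,8]
}}

```text
time: 5.48
ee_pos: [0.5787, -0.2237, 0.1538]
ee_rot: [[0.026, -1.0, -0.001], [-1.0, -0.026, 0.0], [-0.0, 0.001, -1.0]]
ft_force: [-0.2, -3.8, 0.3]
grip_width: 0.129
gripper_force: 10.0
```

Request:
{"name": "servo_tool", "arguments": {
  "angular": [
    [0,0,0],
    [0,0,0],
    [0,0,0],
    [0,0,0],
    [0,0,0]
  ],
  "translation": [
    [0,-9.5,4],
    [0,0,0],
    [0,0,0],
    [0,0,0],
    [0,0,0]
  ],
  "jaw": [8,8,8,40,40]
}}

```text
time: 6.1
ee_pos: [0.5875, -0.223, 0.1505]
ee_rot: [[0.026, -1.0, 0.0], [-1.0, -0.026, 0.001], [-0.001, -0.0, -1.0]]
ft_force: [0.6, -0.5, -0.8]
grip_width: 0.28
gripper_force: 0.2
```

```bash
python3 - <<'E'
from h import *
c=shot("side");cv2.imwrite("pics/s3.png",cv2.resize(c["pixels"][150:400,180:430,::-1],None,fx=2.2,fy=2.2))
E
```

```text
(no output)
```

View pics/s3.png

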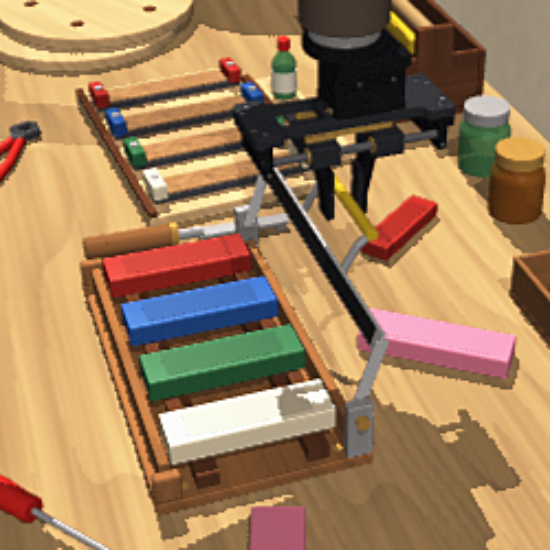

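The bar stands open behind the row and the four stones lie uncovered in the rack. I rise, turn the tool a quarter turn with the camera towards the robot, and look.

Request:
{"name": "servo_tool", "arguments": {
  "angular": [
    [0,0,0],
    [0,0,0],
    [0,0,0],
    [0,0,0],
    [0,0,0],
    [0,0,0],
    [0,0,0.1745],
    [0,0,0.1745],
    [0,0,0.1745],
    [0,0,0.1745],
    [0,0,0.1745],
    [0,0,0.1745],
    [0,0,0.1745],
    [0,0,0.1745],
    [0,0,0.1745],
    [0,0,0],
    [0,0,0]
  ],
  "translation": [
    [0,0,-20],
    [0,0,-40],
    [0,0,-40],
    [0,0,-40],
    [0,35,0],
    [5,35,0],
    [0,0,0],
    [0,0,0],
    [0,0,0],
    [0,0,0],
    [0,0,0],
    [0,0,0],
    [0,0,0],
    [0,0,0],
    [0,0,0],
    [0,0,0],
    [0,0,0]
  ],
  "jaw": [50,65,65,65,65,65,65,65,65,65,65,65,65,65,65,65,65]
}}

```text
time: 8.28
ee_pos: [0.5177, -0.2303, 0.2905]
ee_rot: [[-1.0, -0.029, 0.0], [-0.029, 1.0, 0.0], [-0.0, 0.0, -1.0]]
ft_force: [0.9, 0.2, 0.1]
grip_width: 0.749
gripper_force: 0.0
```

```bash
cat >> h.py <<'E'
def report(c,z,amin=150,cols=("cream","green","blue","red")):
    for col in cols:
        for a,u,v,k in blobs(c,col,amin):
            b=plane(c,cv2.boxPoints(cv2.minAreaRect(k)),z)
            e=[b[1]-b[0],b[2]-b[1]];L=[np.linalg.norm(i) for i in e];m=e[int(np.argmax(L))]
            print(col,int(a),round(u),round(v),b.mean(0).round(4)[:2],np.round(L,3),np.degrees(np.arctan(m[1]/m[0])).round(1))
E
python3 - <<'E'
from h import *
c=shot("wrist","w4");s=telemetry.sense();print(s["ee_pos"],s["qpos"])
report(c,.049,400)
E
```

```text
[ 0.51768296 -0.23032698  0.29051234] [-1.32807902e-01  2.44733994e-01 -2.31962700e-02 -1.75066919e-04
 -1.30284580e+00 -1.40960613e+00]
cream 1902 248 263 [ 0.5618 -0.2249] [0.079 0.386] -89.3
cream 1616 532 221 [ 0.5281 -0.0218] [0.123 0.017] -1.1
cream 8569 186 123 [ 0.4538 -0.3532] [0.047 0.15 ] 1.4
green 4478 278 127 [ 0.4537 -0.2687] [0.033 0.113] 1.3
blue 7975 371 126 [ 0.4523 -0.1842] [0.149 0.044] -1.0
red 8576 462 124 [ 0.4485 -0.1009] [0.152 0.049] -0.6
```

View pics/w4.png

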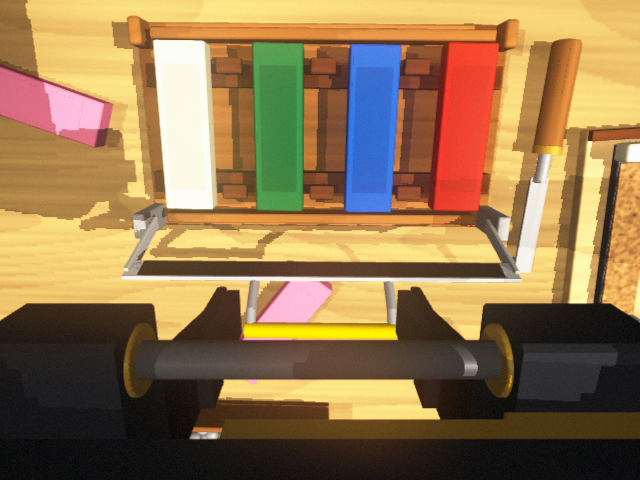

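The wrist view shows all four stones unobstructed, at columns 186, 278, 371 and 462 around row 125, with yaw about +1.5° and the expected 86 mm spacing. The bar rests at its stop. Next I look at the holders.

Request:
{"name": "servo_tool", "arguments": {
  "angular": [
    [0,0,0],
    [0,0,0],
    [0,0,0],
    [0,0,0],
    [0,0,0],
    [0,0,0],
    [0,0,0],
    [0,0,0],
    [0,0,0],
    [0,0,0],
    [0,0,0],
    [0,0,0]
  ],
  "translation": [
    [-10,42,0],
    [-10,42,0],
    [-10,42,0],
    [-10,42,0],
    [-10,42,0],
    [-10,42,0],
    [-10,42,0],
    [-10,42,0],
    [-10,42,0],
    [-10,42,0],
    [0,0,0],
    [0,0,0]
  ],
  "jaw": [65,65,65,65,65,65,65,65,65,65,65,65]
}}

```text
time: 9.82
ee_pos: [0.6065, 0.1918, 0.2902]
ee_rot: [[-1.0, -0.027, -0.001], [-0.027, 1.0, -0.0], [0.001, -0.0, -1.0]]
ft_force: [0.1, 0.2, -0.2]
grip_width: 0.747
gripper_force: 0.0
```

```bash
python3 - <<'E'
from h import *
c=shot("wrist","w5");s=telemetry.sense();print(s["ee_pos"])
report(c,.041,60)
E
```

```text
[0.60652418 0.1912607  0.29052844]
cream 1302 299 279 [0.6904 0.1744] [0.029 0.069] 81.5
cream 627 228 240 [0.6494 0.1025] [0.044 0.016] -84.6
cream 226 35 115 [ 0.5357 -0.073 ] [0.011 0.024] 1.9
cream 1422 125 105 [0.5239 0.0119] [0.017 0.103] 0.1
cream 943 202 36 [0.4629 0.0859] [0.045 0.016] -85.0
cream 83 299 28 [0.4549 0.1709] [0.009 0.009] 1.0
cream 69 397 22 [0.4472 0.2563] [0.008 0.008] -45.0
green 522 209 419 [0.8595 0.0732] [0.06  0.024] -18.3
green 147 424 281 [0.6873 0.3035] [0.014 0.02 ] 73.8
green 576 313 235 [0.6419 0.1878] [0.042 0.016] -85.0
green 845 299 29 [0.4552 0.1709] [0.043 0.015] -85.0
blue 627 399 229 [0.6341 0.2728] [0.043 0.016] -85.0
blue 961 397 22 [0.4476 0.2561] [0.043 0.017] -84.6
red 830 386 402 [0.836  0.2823] [0.016 0.098] 90.0
red 64 429 297 [0.7059 0.3106] [0.007 0.016] 33.8
red 2424 77 273 [ 0.6946 -0.0491] [0.04  0.091] 38.1
red 604 485 224 [0.6263 0.3579] [0.043 0.016] -85.0
red 1022 494 15 [0.44   0.3409] [0.045 0.017] -85.7
red 1580 9 62 [ 0.4807 -0.078 ] [0.033 0.084] -8.9
```

View pics/w5.png

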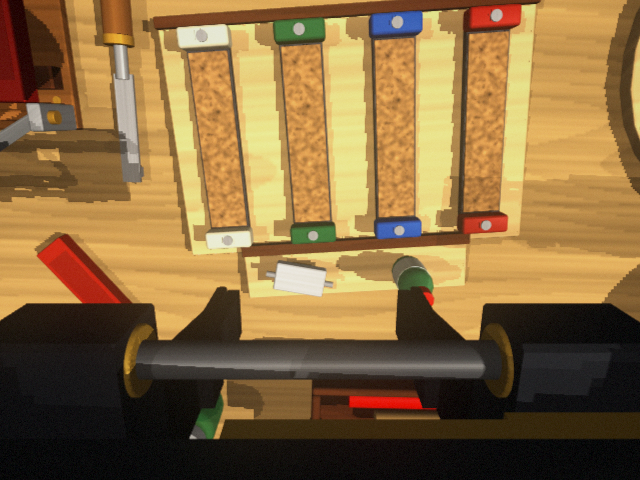

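The wrist view shows the four holders with their end blocks at rows ~25 and ~232. Block spacing is 187 mm and yaw 5.0°. Centres are cream (.556,.094), green (.549,.179), blue (.541,.265) and red (.533,.349), about 85 mm apart as required. Now I fetch the cream stone.

Request:
{"name": "servo_tool", "arguments": {
  "angular": [
    [0,0,0],
    [0,0,0],
    [0,0,0],
    [0,0,0],
    [0,0,0],
    [0,0,0],
    [0,0,0],
    [0,0,0],
    [0,0,0],
    [0,0,0],
    [0,0,0],
    [0,0,0],
    [0,0,0],
    [0,0,0],
    [0,0,0],
    [0,0,0]
  ],
  "translation": [
    [11.8,-38.8,0],
    [11.8,-38.8,0],
    [11.8,-38.8,0],
    [11.8,-38.8,0],
    [11.8,-38.8,0],
    [11.8,-38.8,0],
    [11.8,-38.8,0],
    [11.8,-38.8,0],
    [11.8,-38.8,0],
    [11.8,-38.8,0],
    [11.8,-38.8,0],
    [11.8,-38.8,0],
    [11.8,-38.8,0],
    [11.8,-38.8,0],
    [0,0,0],
    [0,0,0]
  ],
  "jaw": [65,65,65,65,65,65,65,65,65,65,65,65,65,65,65,65]
}}

```text
time: 11.88
ee_pos: [0.455, -0.3556, 0.2907]
ee_rot: [[-1.0, -0.025, 0.0], [-0.025, 1.0, 0.0], [-0.0, 0.0, -1.0]]
ft_force: [0.4, 0.4, -0.7]
grip_width: 0.748
gripper_force: 0.0
```

```bash
python3 - <<'E'
from h import *
c=shot("wrist","w6");s=telemetry.sense();print(s["ee_pos"])
report(c,.049,400)
E
```

```text
[ 0.45536982 -0.35513229  0.29074517]
cream 837 631 284 [ 0.5251 -0.036 ] [0.08  0.023] -1.7
cream 6905 319 194 [ 0.4534 -0.3536] [0.044 0.148] 2.4
green 5057 406 208 [ 0.4531 -0.2696] [0.149 0.042] -0.2
blue 7315 496 197 [ 0.4517 -0.1871] [0.152 0.049] -1.2
red 4034 574 218 [ 0.4476 -0.1045] [0.154 0.055] -1.1
```

The cream stone is 2 mm or less from where I expected it. I descend, grip and lift.

Request:
{"name": "servo_tool", "arguments": {
  "angular": [
    [0,0,0],
    [0,0,0],
    [0,0,0],
    [0,0,0],
    [0,0,0],
    [0,0,0],
    [0,0,0],
    [0,0,0],
    [0,0,0],
    [0,0,0],
    [0,0,0],
    [0,0,0],
    [0,0,0],
    [0,0,0],
    [0,0,0]
  ],
  "translation": [
    [1,1.5,20],
    [0,0,40],
    [0,0,40],
    [0,0,40],
    [0,0,40],
    [0,0,35],
    [0,0,25],
    [0,0,15],
    [0,0,9],
    [0,0,4],
    [0,0,0],
    [0,0,0],
    [0,0,0],
    [0,0,0],
    [0,0,0]
  ],
  "jaw": [65,65,65,65,65,65,65,65,65,65,65,40,40,40,40],
  "grip_force": 30
}}

```text
time: 13.8
ee_pos: [0.4551, -0.3542, 0.0229]
ee_rot: [[-1.0, -0.026, 0.001], [-0.026, 1.0, -0.001], [-0.001, -0.001, -1.0]]
ft_force: [-0.3, 0.0, 2.3]
grip_width: 0.512
gripper_force: 30.0
```

Request:
{"name": "servo_tool", "arguments": {
  "angular": [
    [0,0,0],
    [0,0,0],
    [0,0,0],
    [0,0,0],
    [0,0,0],
    [0,0,0],
    [0,0,0],
    [0,0,0]
  ],
  "translation": [
    [0,0,-5],
    [0,0,-15],
    [0,0,-35],
    [0,0,-45],
    [0,0,-50],
    [0,0,-45],
    [0,0,-25],
    [0,0,0]
  ],
  "jaw": [40,40,40,40,40,40,40,40]
}}

```text
time: 14.8
ee_pos: [0.4555, -0.3541, 0.2453]
ee_rot: [[-1.0, -0.026, 0.005], [-0.026, 1.0, -0.002], [-0.005, -0.002, -1.0]]
ft_force: [0.5, 0.3, -4.6]
grip_width: 0.517
gripper_force: 29.9
```

Request:
{"name": "servo_tool", "arguments": {
  "angular": [
    [0,0,0],
    [0,0,0],
    [0,0,0],
    [0,0,0],
    [0,0,0],
    [0,0,0],
    [0,0,0],
    [0,0,0],
    [0,0,0],
    [0,0,0],
    [0,0,0],
    [0,0,0],
    [0,0,-0.061],
    [0,0,0],
    [0,0,0]
  ],
  "translation": [
    [-5,20,0],
    [-10,39.5,0],
    [-10,39.5,0],
    [-10,39.5,0],
    [-10,39.5,0],
    [-10,39.5,0],
    [-10,39.5,0],
    [-10,39.5,0],
    [-10,39.5,0],
    [-10,39.5,0],
    [-10,39.5,0],
    [-8,30,0],
    [0,0,0],
    [0,0,0],
    [0,0,0]
  ],
  "jaw": [40,40,40,40,40,40,40,40,40,40,40,40,40,40,40]
}}

```text
time: 16.68
ee_pos: [0.5553, 0.0939, 0.2415]
ee_rot: [[-0.996, -0.086, -0.002], [-0.086, 0.996, -0.001], [0.002, -0.0, -1.0]]
ft_force: [-0.0, -0.0, -2.6]
grip_width: 0.515
gripper_force: 29.9
```

```bash
python3 - <<'E'
from h import *
c=shot("wrist","w7");s=telemetry.sense();print(s["ee_pos"],s["ee_rot"][:,0])
print("stone");report(c,s["ee_pos"][2]+.03,2500,("cream",))
print("blocks");report(c,.041,60,("cream","green"))
E
```

```text
[0.55548206 0.09377884 0.2418143 ] [-0.99626967 -0.08628421  0.00133103]
stone
cream 17228 323 186 [0.5032 0.0902] [0.047 0.042] 1.0
blocks
cream 84 273 416 [0.7681 0.073 ] [0.038 0.006] -85.0
cream 101 368 414 [0.7586 0.162 ] [0.014 0.009] -85.0
cream 17228 323 186 [0.5454 0.0947] [0.131 0.116] 1.0
cream 2437 217 173 [0.5294 0.0056] [0.12  0.017] -1.2
cream 62 636 97 [0.4398 0.3409] [0.006 0.009] 16.9
cream 90 530 97 [0.4472 0.2566] [0.009 0.008] -85.0
cream 106 424 97 [0.455  0.1707] [0.009 0.009] 9.1
cream 1149 317 98 [0.4628 0.0859] [0.045 0.018] -85.0
green 311 422 309 [0.6403 0.1941] [0.029 0.016] -85.0
green 976 424 97 [0.455  0.1707] [0.015 0.042] -85.0
```

View pics/w7.png

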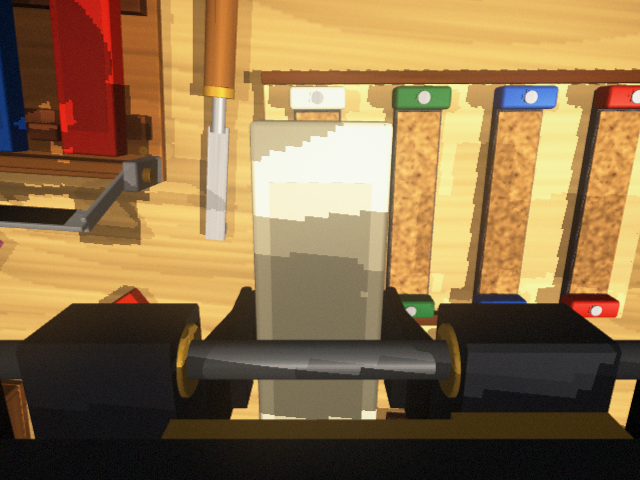

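The cream stone hangs straight over its holder: its near edge is at row 122 and the cream block at (317,98). I lower it and release.

Request:
{"name": "servo_tool", "arguments": {
  "angular": [
    [0,0,0],
    [0,0,0],
    [0,0,0],
    [0,0,0],
    [0,0,0],
    [0,0,0],
    [0,0,0],
    [0,0,0],
    [0,0,0],
    [0,0,0],
    [0,0,0],
    [0,0,0]
  ],
  "translation": [
    [-1.5,0,20],
    [0,0,40],
    [0,0,40],
    [0,0,40],
    [0,0,35],
    [0,0,20],
    [0,0,12],
    [0,0,6],
    [0,0,3],
    [0,0,1.5],
    [0,0,0],
    [0,0,0]
  ],
  "jaw": [40,40,40,40,40,40,40,40,40,40,40,40]
}}

```text
time: 18.23
ee_pos: [0.5578, 0.0942, 0.0254]
ee_rot: [[-0.996, -0.087, 0.001], [-0.087, 0.996, 0.0], [-0.001, 0.0, -1.0]]
ft_force: [-0.6, -0.9, -2.6]
grip_width: 0.52
gripper_force: 29.9
```

Request:
{"name": "servo_tool", "arguments": {
  "angular": [
    [0,0,0],
    [0,0,0],
    [0,0,0],
    [0,0,0],
    [0,0,0],
    [0,0,0],
    [0,0,0],
    [0,0,0],
    [0,0,0],
    [0,0,0]
  ],
  "translation": [
    [0,0,0],
    [0,0,0],
    [0,0,0],
    [0,0,0],
    [0,0,-20],
    [0,0,-50],
    [0,0,-50],
    [0,0,-50],
    [0,0,-50],
    [0,0,0]
  ],
  "jaw": [64,64,64,64,64,64,64,64,64,64]
}}

```text
time: 19.48
ee_pos: [0.5598, 0.0948, 0.2501]
ee_rot: [[-0.996, -0.088, 0.01], [-0.088, 0.996, 0.003], [-0.01, 0.003, -1.0]]
ft_force: [-0.0, 0.1, -1.2]
grip_width: 0.734
gripper_force: 0.0
```

```bash
python3 - <<'E'
from h import *
c=shot("wrist","w8");s=telemetry.sense();print(s["ee_pos"],s["ee_rot"][:,0])
print("stone");report(c,.049,1500,("cream",))
E
```

```text
[0.55821775 0.09444364 0.24709946] [-0.99618936 -0.08710142 -0.00448345]
stone
cream 8444 318 196 [0.5554 0.0954] [0.15  0.043] 4.0
cream 2305 217 164 [0.5277 0.0074] [0.117 0.016] -1.0
```

View pics/w8.png

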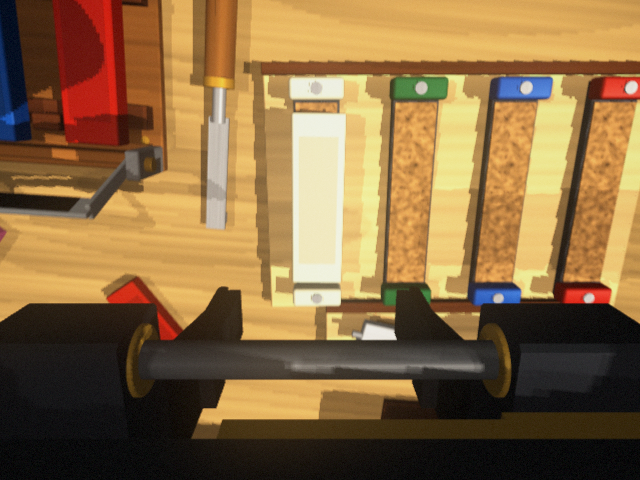

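The cream stone measures (.5554,.0954), within 2 mm of its holder centre, and straight. Next is the green stone.

Request:
{"name": "servo_tool", "arguments": {
  "angular": [
    [0,0,0],
    [0,0,0],
    [0,0,0],
    [0,0,0],
    [0,0,0],
    [0,0,0],
    [0,0,0],
    [0,0,0],
    [0,0,0.061],
    [0,0,0],
    [0,0,0],
    [0,0,0],
    [0,0,0],
    [0,0,0],
    [0,0,0]
  ],
  "translation": [
    [8.5,-22.1,0],
    [17,-44.2,0],
    [17,-44.2,0],
    [17,-44.2,0],
    [17,-44.2,0],
    [17,-44.2,0],
    [17,-44.2,0],
    [17,-44.2,0],
    [8.1,-21.9,0],
    [0,0,0],
    [0,0,20],
    [0,0,40],
    [0,0,40],
    [0,0,0],
    [0,0,0]
  ],
  "jaw": [64,64,64,64,64,64,64,64,64,64,64,64,64,64,64]
}}

```text
time: 21.4
ee_pos: [0.4541, -0.2699, 0.1461]
ee_rot: [[-1.0, -0.028, 0.001], [-0.028, 1.0, -0.001], [-0.001, -0.001, -1.0]]
ft_force: [0.2, 0.2, -0.2]
grip_width: 0.736
gripper_force: 0.0
```

Request:
{"name": "servo_tool", "arguments": {
  "angular": [
    [0,0,0],
    [0,0,0],
    [0,0,0],
    [0,0,0],
    [0,0,0],
    [0,0,0],
    [0,0,0],
    [0,0,0],
    [0,0,0],
    [0,0,0],
    [0,0,0]
  ],
  "translation": [
    [0,0,35],
    [0,0,40],
    [0,0,25],
    [0,0,14],
    [0,0,7],
    [0,0,2.5],
    [0,0,0],
    [0,0,0],
    [0,0,0],
    [0,0,0],
    [0,0,0]
  ],
  "jaw": [64,64,64,64,64,64,64,40,40,40,40],
  "grip_force": 30
}}

```text
time: 22.78
ee_pos: [0.4533, -0.2697, 0.0217]
ee_rot: [[-1.0, -0.026, 0.0], [-0.026, 1.0, 0.0], [-0.0, 0.0, -1.0]]
ft_force: [-0.0, 1.2, 2.1]
grip_width: 0.517
gripper_force: 30.0
```

Request:
{"name": "servo_tool", "arguments": {
  "angular": [
    [0,0,0],
    [0,0,0],
    [0,0,0],
    [0,0,0],
    [0,0,0],
    [0,0,0],
    [0,0,0],
    [0,0,0]
  ],
  "translation": [
    [0,0,-5],
    [0,0,-15],
    [0,0,-35],
    [0,0,-45],
    [0,0,-50],
    [0,0,-45],
    [0,0,-25],
    [0,0,0]
  ],
  "jaw": [40,40,40,40,40,40,40,40]
}}

```text
time: 23.78
ee_pos: [0.454, -0.27, 0.2439]
ee_rot: [[-1.0, -0.026, 0.005], [-0.026, 1.0, -0.001], [-0.005, -0.001, -1.0]]
ft_force: [0.7, -0.6, -4.5]
grip_width: 0.511
gripper_force: 30.0
```

Request:
{"name": "servo_tool", "arguments": {
  "angular": [
    [0,0,0],
    [0,0,0],
    [0,0,0],
    [0,0,0],
    [0,0,0],
    [0,0,0],
    [0,0,0],
    [0,0,0],
    [0,0,0],
    [0,0,0],
    [0,0,0],
    [0,0,0],
    [0,0,-0.061],
    [0,0,0],
    [0,0,0]
  ],
  "translation": [
    [-5,20,0],
    [-9.8,41,0],
    [-9.8,41,0],
    [-9.8,41,0],
    [-9.8,41,0],
    [-9.8,41,0],
    [-9.8,41,0],
    [-9.8,41,0],
    [-9.8,41,0],
    [-9.8,41,0],
    [-9.8,41,0],
    [-4.6,16.7,0],
    [0,0,0],
    [0,0,0],
    [0,0,0]
  ],
  "jaw": [40,40,40,40,40,40,40,40,40,40,40,40,40,40,40]
}}

```text
time: 25.65
ee_pos: [0.5487, 0.1789, 0.2408]
ee_rot: [[-0.996, -0.086, -0.001], [-0.086, 0.996, -0.001], [0.001, -0.001, -1.0]]
ft_force: [-0.5, 0.1, -3.6]
grip_width: 0.514
gripper_force: 30.0
```

Request:
{"name": "servo_tool", "arguments": {
  "angular": [
    [0,0,0],
    [0,0,0],
    [0,0,0],
    [0,0,0],
    [0,0,0],
    [0,0,0],
    [0,0,0],
    [0,0,0],
    [0,0,0],
    [0,0,0],
    [0,0,0],
    [0,0,0]
  ],
  "translation": [
    [-1,0,20],
    [0,0,40],
    [0,0,40],
    [0,0,40],
    [0,0,35],
    [0,0,20],
    [0,0,12],
    [0,0,6],
    [0,0,4],
    [0,0,2],
    [0,0,0],
    [0,0,0]
  ],
  "jaw": [40,40,40,40,40,40,40,40,40,40,40,40]
}}

```text
time: 27.15
ee_pos: [0.5503, 0.1798, 0.0229]
ee_rot: [[-0.996, -0.087, 0.001], [-0.087, 0.996, 0.0], [-0.001, 0.0, -1.0]]
ft_force: [1.1, -0.2, -4.3]
grip_width: 0.515
gripper_force: 30.0
```

Request:
{"name": "servo_tool", "arguments": {
  "angular": [
    [0,0,0],
    [0,0,0],
    [0,0,0],
    [0,0,0],
    [0,0,0],
    [0,0,0],
    [0,0,0],
    [0,0,0],
    [0,0,0],
    [0,0,0],
    [0,0,0]
  ],
  "translation": [
    [0,0,0],
    [0,0,0],
    [0,0,0],
    [0,0,0],
    [0,0,-20],
    [0,0,-50],
    [0,0,-50],
    [0,0,-50],
    [0,0,-50],
    [0,0,0],
    [0,0,0]
  ],
  "jaw": [64,64,64,64,64,64,64,64,64,64,64]
}}

```text
time: 28.52
ee_pos: [0.5496, 0.1795, 0.242]
ee_rot: [[-0.996, -0.087, -0.001], [-0.087, 0.996, 0.0], [0.001, 0.0, -1.0]]
ft_force: [-0.5, -0.4, 0.2]
grip_width: 0.736
gripper_force: 0.0
```

```bash
python3 - <<'E'
from h import *
c=shot("wrist","w9");s=telemetry.sense();print(s["ee_pos"],s["ee_rot"][:,0])
report(c,.049,1500)
E
```

```text
[0.54932559 0.1793469  0.24121649] [-0.99620765 -0.08697761  0.00228209]
cream 8775 218 203 [0.5558 0.0964] [0.046 0.151] 5.9
green 8506 318 206 [0.5497 0.181 ] [0.148 0.043] 4.0
```

Green is at (.5497,.181), again within 2 mm. Next is blue.

Request:
{"name": "servo_tool", "arguments": {
  "angular": [
    [0,0,0],
    [0,0,0],
    [0,0,0],
    [0,0,0],
    [0,0,0],
    [0,0,0],
    [0,0,0],
    [0,0,0],
    [0,0,0.061],
    [0,0,0],
    [0,0,0],
    [0,0,0],
    [0,0,0],
    [0,0,0],
    [0,0,0]
  ],
  "translation": [
    [8.2,-22.1,0],
    [16.2,-44.2,0],
    [16.2,-44.2,0],
    [16.2,-44.2,0],
    [16.2,-44.2,0],
    [16.2,-44.2,0],
    [16.2,-44.2,0],
    [16.2,-44.2,0],
    [8.2,-22.1,0],
    [0,0,0],
    [0,0,20],
    [0,0,40],
    [0,0,40],
    [0,0,0],
    [0,0,0]
  ],
  "jaw": [64,64,64,64,64,64,64,64,64,64,64,64,64,64,64]
}}

```text
time: 30.45
ee_pos: [0.4526, -0.1839, 0.1437]
ee_rot: [[-1.0, -0.028, 0.002], [-0.028, 1.0, -0.001], [-0.002, -0.001, -1.0]]
ft_force: [0.5, -0.6, 1.3]
grip_width: 0.737
gripper_force: 0.0
```

Request:
{"name": "servo_tool", "arguments": {
  "angular": [
    [0,0,0],
    [0,0,0],
    [0,0,0],
    [0,0,0],
    [0,0,0],
    [0,0,0],
    [0,0,0],
    [0,0,0],
    [0,0,0],
    [0,0,0],
    [0,0,0]
  ],
  "translation": [
    [0,0,35],
    [0,0,40],
    [0,0,24],
    [0,0,13],
    [0,0,7],
    [0,0,2],
    [0,0,0],
    [0,0,0],
    [0,0,0],
    [0,0,0],
    [0,0,0]
  ],
  "jaw": [64,64,64,64,64,64,64,40,40,40,40],
  "grip_force": 30
}}

```text
time: 31.82
ee_pos: [0.4518, -0.1838, 0.0217]
ee_rot: [[-1.0, -0.026, 0.0], [-0.026, 1.0, 0.0], [-0.0, 0.0, -1.0]]
ft_force: [0.1, 2.1, 2.5]
grip_width: 0.516
gripper_force: 30.0
```

Request:
{"name": "servo_tool", "arguments": {
  "angular": [
    [0,0,0],
    [0,0,0],
    [0,0,0],
    [0,0,0],
    [0,0,0],
    [0,0,0],
    [0,0,0],
    [0,0,0]
  ],
  "translation": [
    [0,0,-5],
    [0,0,-15],
    [0,0,-35],
    [0,0,-45],
    [0,0,-50],
    [0,0,-45],
    [0,0,-25],
    [0,0,0]
  ],
  "jaw": [40,40,40,40,40,40,40,40]
}}

```text
time: 32.83
ee_pos: [0.452, -0.1839, 0.2427]
ee_rot: [[-1.0, -0.026, 0.004], [-0.026, 1.0, 0.0], [-0.004, -0.0, -1.0]]
ft_force: [-0.4, 0.5, -4.4]
grip_width: 0.516
gripper_force: 30.0
```

Request:
{"name": "servo_tool", "arguments": {
  "angular": [
    [0,0,0],
    [0,0,0],
    [0,0,0],
    [0,0,0],
    [0,0,0],
    [0,0,0],
    [0,0,0],
    [0,0,0],
    [0,0,0],
    [0,0,0],
    [0,0,0],
    [0,0,0],
    [0,0,-0.061],
    [0,0,0],
    [0,0,0]
  ],
  "translation": [
    [-5,20,0],
    [-9.2,41,0],
    [-9.2,41,0],
    [-9.2,41,0],
    [-9.2,41,0],
    [-9.2,41,0],
    [-9.2,41,0],
    [-9.2,41,0],
    [-9.2,41,0],
    [-9.2,41,0],
    [-9.2,41,0],
    [-4.7,15,0],
    [0,0,0],
    [0,0,0],
    [0,0,0]
  ],
  "jaw": [40,40,40,40,40,40,40,40,40,40,40,40,40,40,40]
}}

```text
time: 34.7
ee_pos: [0.5412, 0.2628, 0.2405]
ee_rot: [[-0.996, -0.086, -0.002], [-0.086, 0.996, -0.001], [0.002, -0.001, -1.0]]
ft_force: [-0.2, -0.8, -4.3]
grip_width: 0.514
gripper_force: 30.0
```

Request:
{"name": "servo_tool", "arguments": {
  "angular": [
    [0,0,0],
    [0,0,0],
    [0,0,0],
    [0,0,0],
    [0,0,0],
    [0,0,0],
    [0,0,0],
    [0,0,0],
    [0,0,0],
    [0,0,0],
    [0,0,0],
    [0,0,0]
  ],
  "translation": [
    [0,0,20],
    [0,0,40],
    [0,0,40],
    [0,0,40],
    [0,0,35],
    [0,0,20],
    [0,0,12],
    [0,0,6],
    [0,0,4],
    [0,0,1.5],
    [0,0,0],
    [0,0,0]
  ],
  "jaw": [40,40,40,40,40,40,40,40,40,40,40,40]
}}

```text
time: 36.2
ee_pos: [0.5418, 0.2638, 0.0234]
ee_rot: [[-0.996, -0.087, 0.001], [-0.087, 0.996, 0.001], [-0.001, 0.0, -1.0]]
ft_force: [-0.2, 0.1, -3.1]
grip_width: 0.515
gripper_force: 30.0
```

Request:
{"name": "servo_tool", "arguments": {
  "angular": [
    [0,0,0],
    [0,0,0],
    [0,0,0],
    [0,0,0],
    [0,0,0],
    [0,0,0],
    [0,0,0],
    [0,0,0],
    [0,0,0],
    [0,0,0],
    [0,0,0]
  ],
  "translation": [
    [0,0,0],
    [0,0,0],
    [0,0,0],
    [0,0,0],
    [0,0,-20],
    [0,0,-50],
    [0,0,-50],
    [0,0,-50],
    [0,0,-50],
    [0,0,0],
    [0,0,0]
  ],
  "jaw": [64,64,64,64,64,64,64,64,64,64,64]
}}

```text
time: 37.58
ee_pos: [0.5411, 0.2634, 0.2425]
ee_rot: [[-0.996, -0.087, -0.001], [-0.087, 0.996, 0.0], [0.001, 0.0, -1.0]]
ft_force: [-0.8, -0.7, -0.2]
grip_width: 0.73
gripper_force: 0.0
```

```bash
python3 - <<'E'
from h import *
c=shot("wrist","w10");s=telemetry.sense();print(s["ee_pos"],s["ee_rot"][:,0])
report(c,.049,1500)
E
```

```text
[0.54084919 0.26323571 0.24164938] [-0.9962076  -0.08697825  0.00228189]
cream 8464 119 208 [0.5559 0.0976] [0.047 0.153] 6.4
green 8717 221 206 [0.5496 0.1824] [0.045 0.151] 6.4
blue 8509 318 206 [0.5414 0.2649] [0.043 0.148] 6.0
```

Blue is at (.5414,.2649), as it should be. Red is the last one.

Request:
{"name": "servo_tool", "arguments": {
  "angular": [
    [0,0,0],
    [0,0,0],
    [0,0,0],
    [0,0,0],
    [0,0,0],
    [0,0,0],
    [0,0,0],
    [0,0,0],
    [0,0,0.061],
    [0,0,0],
    [0,0,0],
    [0,0,0],
    [0,0,0],
    [0,0,0],
    [0,0,0]
  ],
  "translation": [
    [8,-22.1,0],
    [15.5,-44.1,0],
    [15.5,-44.1,0],
    [15.5,-44.1,0],
    [15.5,-44.1,0],
    [15.5,-44.1,0],
    [15.5,-44.1,0],
    [15.5,-44.1,0],
    [7.5,-22,0],
    [0,0,0],
    [0,0,20],
    [0,0,40],
    [0,0,40],
    [0,0,0],
    [0,0,0]
  ],
  "jaw": [64,64,64,64,64,64,64,64,64,64,64,64,64,64,64]
}}

```text
time: 39.5
ee_pos: [0.4499, -0.0982, 0.1439]
ee_rot: [[-1.0, -0.028, 0.001], [-0.028, 1.0, -0.001], [-0.001, -0.001, -1.0]]
ft_force: [-0.8, 0.3, 0.3]
grip_width: 0.737
gripper_force: 0.0
```

```bash
python3 - <<'E'
from h import *
c=shot("wrist","w11");s=telemetry.sense();print(s["ee_pos"])
report(c,.049,1500,("red",))
E
```

```text
[ 0.45023766 -0.09825952  0.14440563]
red 15396 319 227 [ 0.4458 -0.0982] [0.143 0.044] -1.0
```

Request:
{"name": "servo_tool", "arguments": {
  "angular": [
    [0,0,0],
    [0,0,0],
    [0,0,0],
    [0,0,0],
    [0,0,0],
    [0,0,0],
    [0,0,0],
    [0,0,0],
    [0,0,0],
    [0,0,0],
    [0,0,0]
  ],
  "translation": [
    [0,0,35],
    [0,0,40],
    [0,0,24],
    [0,0,13],
    [0,0,7],
    [0,0,2],
    [0,0,0],
    [0,0,0],
    [0,0,0],
    [0,0,0],
    [0,0,0]
  ],
  "jaw": [64,64,64,64,64,64,64,40,40,40,40],
  "grip_force": 30
}}

```text
time: 40.92
ee_pos: [0.449, -0.0986, 0.0222]
ee_rot: [[-1.0, -0.026, 0.0], [-0.026, 1.0, 0.0], [-0.0, 0.0, -1.0]]
ft_force: [0.5, 1.4, 2.5]
grip_width: 0.514
gripper_force: 29.9
```

Request:
{"name": "servo_tool", "arguments": {
  "angular": [
    [0,0,0],
    [0,0,0],
    [0,0,0],
    [0,0,0],
    [0,0,0],
    [0,0,0],
    [0,0,0],
    [0,0,0]
  ],
  "translation": [
    [0,0,-5],
    [0,0,-15],
    [0,0,-35],
    [0,0,-45],
    [0,0,-50],
    [0,0,-45],
    [0,0,-25],
    [0,0,0]
  ],
  "jaw": [40,40,40,40,40,40,40,40]
}}

```text
time: 41.92
ee_pos: [0.4492, -0.0985, 0.2432]
ee_rot: [[-1.0, -0.026, 0.004], [-0.026, 1.0, 0.001], [-0.004, 0.001, -1.0]]
ft_force: [0.2, -0.3, -3.7]
grip_width: 0.511
gripper_force: 29.9
```

Request:
{"name": "servo_tool", "arguments": {
  "angular": [
    [0,0,0],
    [0,0,0],
    [0,0,0],
    [0,0,0],
    [0,0,0],
    [0,0,0],
    [0,0,0],
    [0,0,0],
    [0,0,0],
    [0,0,0],
    [0,0,0],
    [0,0,0],
    [0,0,-0.061],
    [0,0,0],
    [0,0,0]
  ],
  "translation": [
    [-5,20,0],
    [-8.7,41,0],
    [-8.7,41,0],
    [-8.7,41,0],
    [-8.7,41,0],
    [-8.7,41,0],
    [-8.7,41,0],
    [-8.7,41,0],
    [-8.7,41,0],
    [-8.7,41,0],
    [-8.7,41,0],
    [-4.6,14.5,0],
    [0,0,0],
    [0,0,0],
    [0,0,0]
  ],
  "jaw": [40,40,40,40,40,40,40,40,40,40,40,40,40,40,40]
}}

```text
time: 43.8
ee_pos: [0.5334, 0.3474, 0.241]
ee_rot: [[-0.996, -0.086, -0.001], [-0.086, 0.996, -0.001], [0.002, -0.001, -1.0]]
ft_force: [-0.2, -0.2, -2.2]
grip_width: 0.512
gripper_force: 29.9
```

Request:
{"name": "servo_tool", "arguments": {
  "angular": [
    [0,0,0],
    [0,0,0],
    [0,0,0],
    [0,0,0],
    [0,0,0],
    [0,0,0],
    [0,0,0],
    [0,0,0],
    [0,0,0],
    [0,0,0],
    [0,0,0],
    [0,0,0]
  ],
  "translation": [
    [-0.5,0.5,20],
    [0,0,40],
    [0,0,40],
    [0,0,40],
    [0,0,35],
    [0,0,20],
    [0,0,12],
    [0,0,6],
    [0,0,4],
    [0,0,1.5],
    [0,0,0],
    [0,0,0]
  ],
  "jaw": [40,40,40,40,40,40,40,40,40,40,40,40]
}}

```text
time: 45.3
ee_pos: [0.5343, 0.349, 0.0239]
ee_rot: [[-0.996, -0.087, 0.001], [-0.087, 0.996, 0.001], [-0.001, 0.001, -1.0]]
ft_force: [-0.0, 0.3, -3.3]
grip_width: 0.512
gripper_force: 29.9
```

Request:
{"name": "servo_tool", "arguments": {
  "angular": [
    [0,0,0],
    [0,0,0],
    [0,0,0],
    [0,0,0],
    [0,0,0],
    [0,0,0],
    [0,0,0],
    [0,0,0],
    [0,0,0],
    [0,0,0],
    [0,0,0],
    [0,0,0]
  ],
  "translation": [
    [0,0,0],
    [0,0,0],
    [0,0,0],
    [0,0,0],
    [0,0,-20],
    [0,0,-50],
    [0,0,-50],
    [0,0,-50],
    [0,0,-60],
    [0,0,0],
    [0,0,0],
    [0,0,0]
  ],
  "jaw": [64,64,64,64,64,64,64,64,64,64,64,64]
}}

```text
time: 46.8
ee_pos: [0.5335, 0.3482, 0.2515]
ee_rot: [[-0.996, -0.087, -0.003], [-0.087, 0.996, -0.002], [0.003, -0.002, -1.0]]
ft_force: [0.3, -0.3, -0.4]
grip_width: 0.737
gripper_force: 0.0
```

```bash
python3 - <<'E'
from h import *
c=shot("wrist","w12");s=telemetry.sense();print(s["ee_pos"])
report(c,.049,1500)
shot("side","s12")
E
```

```text
[0.5336111 0.3483356 0.2515581]
cream 8372 32 212 [0.5562 0.1013] [0.053 0.153] 5.3
green 8363 127 209 [0.5497 0.1843] [0.048 0.152] 6.5
blue 8239 222 205 [0.5416 0.2664] [0.045 0.151] 6.4
red 8145 319 204 [0.5338 0.3506] [0.149 0.043] 4.1
```

View pics/s12.png

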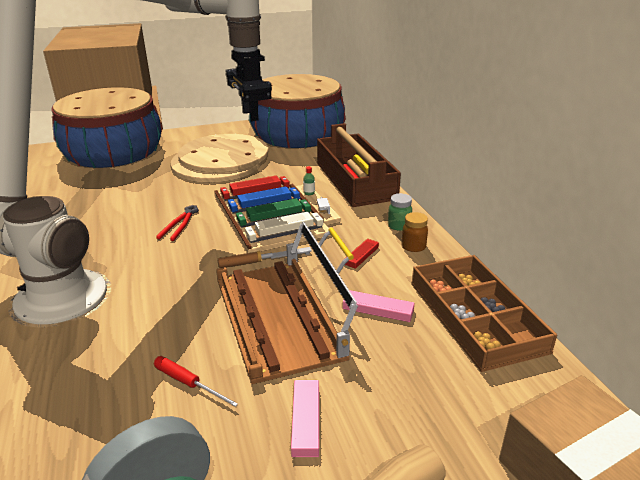

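The side view shows the rack empty, the bar open at (325,265), and all four stones in their own colour's holder at about (265,205). The gripper is clear of everything.

```bash
python3 -c "
from bench import ticket
print(ticket.finish_job())"
```

```text
the job is handed in; nothing more can be done
None
```

I swung the bar up and back, where it stays open, laid each stone flat in the holder of its own colour (within about 2 mm of centre by the wrist camera), and handed the job in at about 47 s; no verdict was returned.

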